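Set and lock the hub nut of the rotary stand

ROBOT

A 7-joint arm with a two-finger parallel gripper is mounted at the origin on the work surface; the furniture and walls round the work are solid. World frame = base frame: x ahead of the robot, y to its left, z up, the work surface at z = 0. Lengths are in mm, angles in rad, forces in N, time in s.
With the tool pointing down it reaches from about 350 to 900 mm from the base axis. Payload 19.9 kg.
Tool frame: the origin (TCP) lies on the centre line of the jaws, within the pads' length; the fingertips stand robot.finger_overhang ahead of it and the grasp point (between the pads) lies 8 mm behind it (robot.finger_overhang is the distance from the TCP to the fingertips, in mm); z points along the fingers, y is the line along which they close (so a half turn about z gives the same grasp; the last joint's range is limited). The gripper opens to 85 mm and grips with 20 to 120 N. Pads are 22 mm wide; open, the fingers measure 114 mm over their backs; the gripper's body (76 mm by 85 mm) begins 54 mm behind the grasp point. The pads swing forward as they close: fully open they stand 13 mm farther back than shut.
Start: joints at [-1.329, 0.417, -0.01, 1.614, 0.005, 1.111, -0.053], TCP at [174.393, 600.158, 242.26] pointing down, gripper open.
Joint ranges: [-2.81, 2.81], [-0.39, 2.02], [-1.27, 1.25], [0.06, 2.57], [-1.19, 4.33], [0.19, 2], [-2.82, 2.82]. Speed limits (rad/s): [1.89, 1.89, 2.39, 2.39, 3.01, 3.01, 3.01].

INTERFACE

Orientations are given as a rotation vector (axis times angle).
In Python, from rig import robot gives the robot as it stands. The module is installed in compiled form; this text tells all that it offers. Calls block until the motion is done:
- robot.reach(position, orientation): joint-space move of the TCP to a pose.
- robot.move_l(position, max_speed=150, frame=None, contact_N=None): straight line of the TCP; frame=None keeps the orientation; max_speed is the mean speed in mm/s. With contact_N (N) it stops when the force on the tool has changed by that much, and returns True; else False.
- robot.move_joints(angles): joint-space move.
- robot.ungrasp() and robot.grab(): open the fingers fully, or close them until they stop; the grip force is fixed at half the most.
- robot.sleep(seconds).
- robot.ik(position, orientation): joint angles nearest the present ones, or None.
- robot.state(): the state.
- robot.grab_frame(name): name is "scene" or "top"; returns (picture, depth): 400x640x3 uint8, red, green, blue; 400x640 float32, mm along the optical axis (not along the pixel's ray), 0 where there is no reading.
- robot.get_calibration(name): a dict with "mtx" (3x3 intrinsics, pixels), "position" and "rotation" of the camera in the world. Camera axes: x right, y down, z forward; pixel columns grow to the right and rows downward; lengths in mm; the calibration is good to about 2 mm. A picture is of the moment at which its call begins. get_calibration takes no time and is no camera call.
A pose or a line that the arm cannot do raises robot.MotionError and nothing moves.
- robot.job_done(): hands the job in; it is judged then, once.
Trained networks look in the newest picture that a camera, given by its name, has taken for a name from the list of things; names that differ only in an ending like _2 or _b are one class to them, and where a whole thing is asked for, a point or a joint stands for the part that bears it (a point fixed in the world has none). Each returns a list of dicts, best first, with "score" (0 to 1); they miss things now and then, are a little off and sometimes report something else, mostly with a low value. They report only what shows in the picture. A call takes as long as a camera call.
- robot.boxes_of(camera, label): "point" ([x, y, z] in mm, in world coordinates, good to about 4 mm: the middle of the surface that is visible of it).
- robot.silhouettes(camera, label): "region" (400x640 bool, what is visible of it).
- robot.landmark_of(camera, label): "point" ([x, y, z] in mm, in world coordinates, good to about 4 mm: a listed point, or the origin of a listed thing).
The state is a dict: "time": time; "joint_positions": joint angles; "qd": joint speeds; "effort": joint torques, N m; "position": TCP position; "tool_rot": TCP orientation; "contact_force": force on the tool from outside, world axes, zero at the start; "wrist_torque": the same for the moment, N m; "gripper_width": finger opening in mm; "grasp_force": force on a finger pad.
Only numpy, scipy, OpenCV 4.12 (cv2) and the standard library are available. Lean on these libraries where they do the work, as an engineer would, in place of code of your own. Each camera call takes 0.05 s, during which the arm holds its last target. There are 200 camera calls.

TASK

The castle nut on top of the blue rotary stand is slack. Swing the spanner, which stays on it, clockwise until you feel the nut bear down hard on its washer, then carry on tightening only as far as the first slot that lines up with the cross hole in the axle, and slide the red-tabbed locking pin fully home through the slot and the hole. Leave the things standing around alone.

Things in the scene. Friction and masses are not known exactly. Their poses are not given: they have to be found in the camera images.
- stand: Blue rotary stand, fixed to the table: round foot 120 mm wide, plywood faceplate 116 mm wide (top 64 mm above the table), hub, and an upright steel axle 36 mm thick whose top is at 150 mm. Origin: centre of the foot's underside; z up the axle. A cross hole, 13 mm wide, runs right through the axle along the stand's x axis; the pin may enter at either end.
- axle_hole (a point): Point on the axle's centre line where the locking pin's axis lies once it rests in the cross hole: 127 mm above the table, 4.5 mm above the hole's floor (the hole spans heights 122.5 to 136.5 mm). Axes as the stand's.
- nut: Yellowish steel castle nut on the axle, turning as one with the ring spanner on it. Origin: centre of its underside, about 95 mm up; z up; x along a slot. Hexagon 60 mm across flats, 28 mm high. Clockwise from above tightens (4 mm a turn). While slack it turns with a steady 0.3 N m, either way, and stays where it is left.
- crown (a point): Centre of the nut's crown (at slot floor height); axes as the nut's. The crown is 55 mm wide and 14.5 mm high, with six slots 13 mm wide, open on top, every 60 degrees from the nut's x. They line up with the cross hole when nut x and stand x differ by a multiple of 60 degrees; the pin passes up to about 4 degrees out.
- washer (a point): Centre of the top of the steel washer (73 mm wide) under the nut; axes as the stand's. The nut comes to bear on it anywhere within the next quarter turn; this is only felt: the torque jumps at once from 0.3 to about 1.2 N m, then climbs by 0.1 N m every 10 degrees. The next slot lines up at most 60 degrees after that; one or two may line up, too early, before.
- handle_end (a point): Point on the spanner handle's middle line, 130 mm from the axle's centre line, mid-thickness, 105 mm up: push here sideways (2.5 N slack, 9 to 14 N once the nut bears). Axes as the nut's. The handle points along the nut's x, ends 177 mm out, is 22 mm wide, 10 mm thick. The spanner's ring: radius 44 mm, top at 112 mm.
- lock_pin: Locking pin, about 0.07 kg, lying on the table: steel shaft 9 mm thick, 68 mm long, along +x, with a tapered tip; behind it a flat red tab 30 mm long (x -30 to 0), 22 mm wide (y), 9 mm thick (z). Origin: on the axis at the shoulder between tab and shaft. Grasp the tab across its width. It is home when the shoulder meets the crown.
- pin_mid (a point): Point on the pin's axis 28.5 mm ahead of the shoulder (towards the tip); it comes to axle_hole when the pin is fully home. Axes as the pin's.
- jar_bare: Bystander: unpainted turned wooden jar, 63 mm wide, 54 mm high; origin at the centre of its underside.
- eraser: Bystander: black eraser, 21 x 52 x 8 mm, lying flat; origin at the centre of its underside.
- tub_maroon: Bystander: maroon rectangular paint tub with a pale lid, 72 x 57 x 36 mm, standing on the black one; origin at the centre of its underside.
- tub_black: Bystander: black rectangular paint tub with a pale lid, 72 x 57 x 34 mm, beside the long pine shelf; origin at the centre of its underside.

How it is judged (in metres and radians):
On the way:
1. the nut is turned tight: at least 3 degrees on from where it first bears on its washer (z of nut in the frame of stand below 0.09497 m), for 0.2 s.
At the end, for the whole second after the job is handed in: The nut is 3 to 75 degrees on from where it first bears; the pin lies through slot and axle: its mid point within 8 mm of the cross hole's centre point, its axis within 0.15 rad of the hole's; nut and pin at rest; robot clear (z of nut in the frame of stand between 0.09417 and 0.09497 m and distance between pin_mid and axle_hole below 0.008 m and angle between the x axis of lock_pin and the x axis of stand, either way round below 0.15 rad and linear speed of lock_pin below 0.01 m/s and angular speed of nut below 0.02 rad/s); the robot touches nothing.
It fails at once if the nut is forced past the first slot that lines up (75 degrees or more on from where it first bears) (z of nut in the frame of stand below 0.09417 m).
It fails at once if a bystander (jar, eraser or paint tubs) is shifted by more than 20 mm (distance of any of jar_bare, eraser, tub_maroon, tub_black from where it was at the start of the episode above 0.02 m).
It also fails if it takes over 72 s, if anything falls off the work surface, if the arm or the gripper's body presses on something with over 40 N, if the wrist force passes 120 N, or if a joint passes its speed limit or range.

## Working session

There is one attempt and no reset: what is moved stays moved. The work goes in short steps, each a Python script; the robot and the scene stay as the last script left them, time stands still between calls to the robot, and variables do not carry over. Pictures are saved under pics/ and viewed, at most 10 in all, crops included, and the job is handed in when it is done.

```bash
mkdir -p pics; cat > h.py <<'E'
import numpy as np, cv2
from rig import robot
from scipy.spatial.transform import Rotation as R
def down(a):  # tool z down, tool y axis at world angle a
    y=np.array([np.cos(a),np.sin(a),0]); z=np.array([0,0,-1.]); x=np.cross(y,z)
    return R.from_matrix(np.c_[x,y,z]).as_rotvec()
E
python3 - <<'E'
from h import *
ims=[]
for c in ("scene","top"):
    p,d=robot.grab_frame(c); cv2.imwrite(f"pics/{c}0.png",p[:,:,::-1])
    k=robot.get_calibration(c); print(c,np.round(k["position"]),np.round(k["rotation"],2).tolist(),np.round(k["mtx"][0][0]))
    for n in ["stand","axle_hole","nut","crown","washer","handle_end","lock_pin","pin_mid","jar_bare","eraser","tub_maroon","tub_black"]:
        print(n,[(np.round(r["point"],1).tolist(),round(r["score"],2)) for r in robot.landmark_of(c,n)[:2]])
s=robot.state(); print(s["time"],s["position"],s["tool_rot"],s["gripper_width"],s["contact_force"],robot.finger_overhang)
E
```

```text
scene [1069.  594.  784.] [-1.31, -2.29, 0.9] 518.0
stand [([506.3, 242.7, 0.2], 0.7), ([355.6, 294.8, 7.3], 0.69)]
axle_hole [([505.8, 243.4, 126.7], 0.88)]
nut [([507.1, 244.1, 95.6], 0.89), ([439.6, 350.7, 107.7], 0.56)]
crown [([504.6, 237.2, 127.5], 0.83), ([405.9, 339.8, 0.5], 0.47)]
washer [([508.5, 237.3, 96.5], 0.73)]
handle_end [([442.2, 352.2, 107.0], 0.84)]
lock_pin [([352.7, 295.0, 3.4], 0.48), ([494.7, 90.8, 33.5], 0.27)]
pin_mid [([386.4, 291.7, 4.1], 0.66)]
jar_bare [([403.1, 344.4, -0.6], 0.78), ([506.9, 243.5, -2.9], 0.46)]
eraser [([442.7, 350.5, 103.7], 0.64), ([539.0, 392.1, -3.6], 0.59)]
tub_maroon [([495.0, 91.1, 33.4], 0.95)]
tub_black [([496.7, 99.5, 2.5], 0.61)]
top [323. 235. 935.] [-2.17, 2.01, -0.23] 462.0
stand [([501.6, 239.1, 2.7], 0.63)]
axle_hole [([504.7, 238.9, 124.9], 0.58)]
nut [([508.6, 239.5, 96.1], 0.93)]
crown [([508.9, 240.1, 124.7], 0.65)]
washer [([502.7, 239.3, 94.7], 0.81)]
handle_end [([439.1, 353.1, 102.6], 0.76), ([538.8, 391.5, 0.2], 0.58)]
lock_pin [([502.5, 239.6, 125.0], 0.74), ([355.2, 295.1, 4.6], 0.54)]
pin_mid [([378.3, 289.2, 0.4], 0.68), ([493.5, 94.4, 37.5], 0.42)]
jar_bare [([406.6, 349.9, -2.1], 0.7)]
eraser [([539.1, 392.9, 1.2], 0.51)]
tub_maroon [([492.9, 94.5, 34.4], 0.76)]
tub_black [([494.9, 97.4, -0.6], 0.65)]
1.3 [174.39712871 600.18266588 242.28277198] [ 4.42637290e-01  3.11020349e+00 -2.60961219e-05] 85.3088251603717 [ 0.11893745 -0.26933286  0.08229387] 11.0
```

View pics/scene0.png

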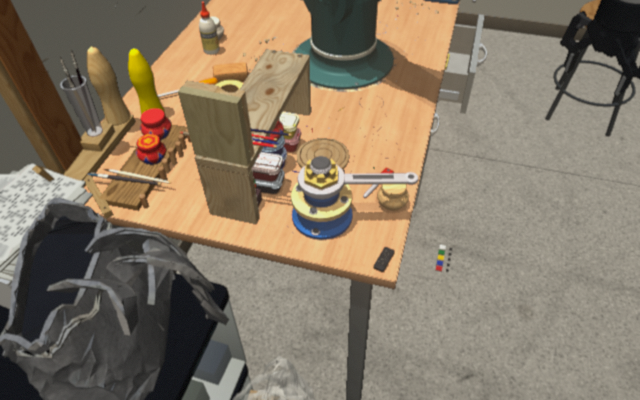

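View pics/top0.png

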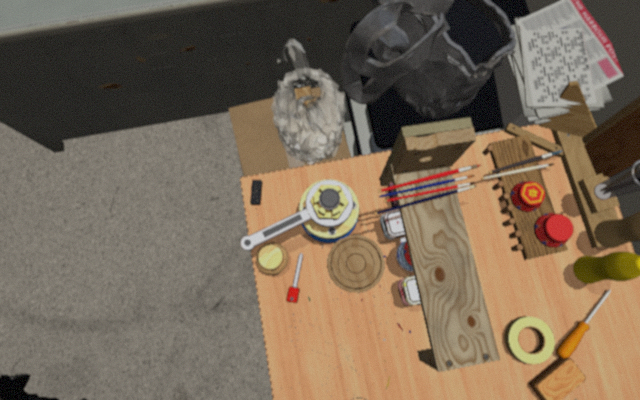

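The scene camera shows the stand around (322,200) with the handle to (412,178), the pin at (380,183), the jar at (393,195) and the eraser at (384,260). In the top view the stand is at (328,205), the handle points to (247,242), and the pin runs from (293,295) to (300,255). Next I'll look closely at the crown.

```bash
python3 - <<'E'
import cv2,numpy as np
a=cv2.imread("pics/scene0.png")[140:240,270:370]; b=cv2.imread("pics/top0.png")[165:245,285:365]
f=lambda i:cv2.resize(i,(400,400),interpolation=cv2.INTER_CUBIC)
cv2.imwrite("pics/crop0.png",np.hstack([f(a),f(b)]))
E
```

```text
(no output)
```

View pics/crop0.png

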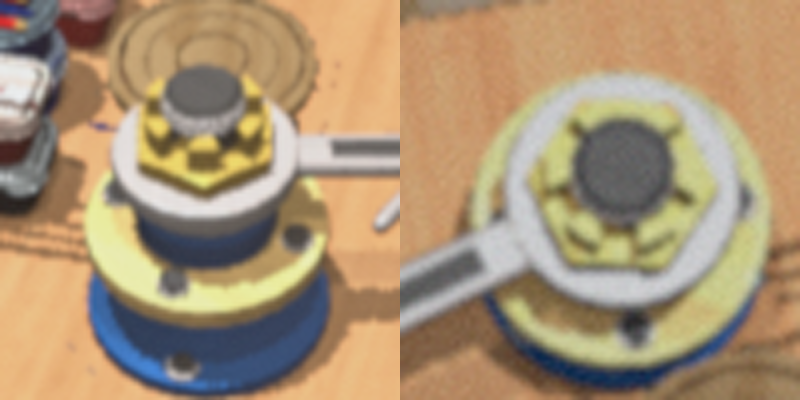

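```bash
cat >> h.py <<'E'
def ray(c,u,v,z):
    k=robot.get_calibration(c); M=np.array(k["mtx"]); r=np.array(k["rotation"]); r=R.from_rotvec(r).as_matrix() if r.ndim==1 else r
    d=r@np.linalg.solve(M,[u,v,1]); p=np.array(k["position"],float); return p+d*(z-p[2])/d[2]
def proj(c,P):
    k=robot.get_calibration(c); M=np.array(k["mtx"]); r=R.from_rotvec(k["rotation"]).as_matrix()
    q=M@(r.T@(np.asarray(P,float)-k["position"])); return q[:2]/q[2]
E
python3 - <<'E'
from h import *
C=np.array([506,241])
def go(c,u,v,z):
    p=ray(c,u,v,z)[:2]-C; print(c,z,np.round(p,1),round(np.hypot(*p),1),round(np.degrees(np.arctan2(p[1],p[0])),1))
for x,y in [(118,190),(174,282),(297,237)]: go("scene",270+x/4,140+y/4,64)
for z in (10,20,40): go("scene",270+181/4,140+365/4,z)
for x,y in [(635,330),(748,200),(495,205)]: go("top",285+(x-400)/5,165+y/5,64)
# axle top centre
go("scene",270+202/4,140+86/4,150); go("top",285+(624-400)/5,165+165/5,150)
# slots top
for x,y in [(578,128),(672,130),(685,195),(572,188)]: go("top",285+(x-400)/5,165+y/5,130)
E
```

```text
scene 64 [  6.  -47.4] 47.7 -82.8
scene 64 [42.1  6.5] 42.6 8.8
scene 64 [-10.8  41.6] 43.0 104.5
scene 10 [45.9 11. ] 47.2 13.5
scene 20 [52.5 15.4] 54.8 16.4
scene 40 [65.9 24.3] 70.2 20.2
top 64 [-46.5 -10. ] 47.6 -167.9
top 64 [  7.3 -49.6] 50.1 -81.6
top 64 [-2.3 47.4] 47.4 92.7
scene 150 [ 0.5 -1.7] 1.8 -74.5
top 150 [-2.5 -1.4] 2.8 -149.8
top 130 [14.4 16.2] 21.7 48.2
top 130 [ 16.3 -17.5] 23.9 -47.0
top 130 [ -7.1 -23.8] 24.8 -106.6
top 130 [-7.7 16.5] 18.2 114.9
```

```bash
cat >> h.py <<'E'
def cloud(c):
    p,d=robot.grab_frame(c); k=robot.get_calibration(c); M=np.array(k["mtx"]); r=R.from_rotvec(k["rotation"]).as_matrix()
    v,u=np.mgrid[0:400,0:640]; q=np.stack([u,v,np.ones_like(u)],-1)@np.linalg.inv(M).T*d[...,None]
    return p,d,q@r.T+k["position"]
C=np.array([505.,239.5])
def handle(P,d,mask=None,lo=98,hi=117):
    X=P-[C[0],C[1],0]; r=np.hypot(X[...,0],X[...,1]); m=(d>0)&(X[...,2]>lo)&(X[...,2]<hi)&(r>60)&(r<182)
    if mask is not None: m&=mask
    Y=X[m][:,:2]
    if len(Y)<15: return None
    e=Y.mean(0); w=np.linalg.svd(Y-e)[2][0]; w*=np.sign(w@e)
    dg=lambda a:round(np.degrees(np.arctan2(a[1],a[0])),1)
    return len(Y),dg(e),dg(w),round(r[m].max())
E
python3 - <<'E'
from h import *
for c in ("scene","top"):
    p,d,P=cloud(c); print(c,"handle",handle(P,d))
    m=(d>0)&(P[...,2]>143)&(P[...,2]<156)&(np.hypot(P[...,0]-505,P[...,1]-240)<26)
    print("axle",m.sum(),P[m].mean(0).round(1),((P[m].min(0)+P[m].max(0))/2).round(1))
    S=robot.silhouettes(c,"lock_pin")
    for s in S[:2]:
        g=s["region"]&(d>0); Q=P[g]; print("pin",s["score"],g.sum(),Q.mean(0).round(1))
        if g.sum()>10:
            w=np.linalg.svd(Q[:,:2]-Q[:,:2].mean(0))[2][0]; t=(Q[:,:2]-Q[:,:2].mean(0))@w; print(" dir",np.degrees(np.arctan2(w[1],w[0])).round(1),t.min().round(1),t.max().round(1))
    hsv=p.astype(int); red=(hsv[...,0]>130)&(hsv[...,1]<70)&(hsv[...,2]<70)&(np.hypot(P[...,0]-350,P[...,1]-297)<40)&(P[...,2]<25)
    print("red",red.sum(),P[red].mean(0).round(1))
    b=(d>0)&(P[...,0]>520)&(P[...,0]<760)&(P[...,1]<120)&(P[...,1]>-60)&(P[...,2]>110)
    print("block",b.sum(),P[b].min(0).round() if b.any() else 0,P[b].max(0).round() if b.any() else 0)
# reach along sweep
for s in (0,np.pi):
    q=[];
    for a in range(125,-45,-10):
        t=np.radians(a); u=np.array([np.cos(t),np.sin(t)]); n=np.array([-u[1],u[0]])
        j=robot.ik([*(C+130*u+24*n),107],down(t+s)); q.append(None if j is None else (a,round(j[6],2)))
    print(q)
E
```

```text
scene handle (1007, np.float64(132.1), np.float64(115.1), 182)
axle 261 [509.3 241.4 148.4] [507.9 239.7 147.8]
pin 0.46 688 [420.2 349.8  38.7]
 dir 114.7 -30.9 30.7
red 13 [333.6 294.6   7.8]
block 4181 [520. -19. 110.] [617. 120. 296.]
top handle (921, np.float64(129.9), np.float64(96.6), 182)
axle 355 [502.6 240.4 149.1] [502.8 240.2 148.2]
pin 0.72 333 [358.3 295.9   8.2]
 dir 173.6 -59.3 37.0
red 134 [337.7 298.8   9. ]
block 4240 [520. -16. 152.] [608. 120. 297.]
[(125, np.float64(1.42)), (115, np.float64(1.26)), (105, np.float64(1.11)), (95, np.float64(0.97)), (85, np.float64(0.83)), (75, np.float64(0.7)), (65, np.float64(0.57)), (55, np.float64(0.44)), (45, np.float64(0.32)), (35, np.float64(0.2)), (25, np.float64(0.08)), (15, np.float64(-0.03)), (5, np.float64(-0.14)), (-5, np.float64(-0.24)), (-15, np.float64(-0.33)), (-25, np.float64(-0.42)), (-35, np.float64(-0.53))]
[(125, np.float64(-1.43)), (115, np.float64(-1.59)), (105, np.float64(-1.72)), (95, np.float64(-1.85)), (85, np.float64(-1.99)), (75, np.float64(-2.11)), (65, np.float64(-2.0)), (55, np.float64(-2.15)), (45, np.float64(-2.3)), (35, np.float64(-2.45)), (25, np.float64(2.48)), (15, np.float64(2.78)), (5, np.float64(2.66)), (-5, np.float64(2.55)), (-15, np.float64(2.43)), (-25, np.float64(2.32)), (-35, np.float64(2.2))]
```

```bash
cat >> h.py <<'E'
def hp(a,w=22,r=130,z=107):
    t=np.radians(a); u=np.array([np.cos(t),np.sin(t)]); n=np.array([-u[1],u[0]])
    return [*(C+r*u+w*n),z],down(t)
def ftan(a):
    f=robot.state()["contact_force"]; t=np.radians(a); return round(float(f@np.array([-np.sin(t),np.cos(t),0])),2)
def look(name,x0=330):
    for c in ("scene","top"):
        p,_=robot.grab_frame(c); cv2.imwrite(f"pics/{c}_{name}.png",p[:,:,::-1])
E
python3 - <<'E'
from h import *
robot.grab()
p,o=hp(120,50); robot.reach([p[0],p[1],170],o)
robot.move_l(p,150)
print(robot.state()["time"],ftan(120))
p2,_=hp(120,14); hit=robot.move_l(p2,30,contact_N=1.5)
s=robot.state(); X=s["position"][:2]-C; t=np.radians(120)
print(hit,s["time"],X@[np.cos(t),np.sin(t)],X@[-np.sin(t),np.cos(t)],ftan(120),s["contact_force"],s["gripper_width"])
look("1")
E
```

```text
4.1833 -0.59
True 5.0667 130.0648626045745 21.968622903541053 0.75 [-0.94035862  0.12508031  0.96061181] 0.14672125059826296
```

```bash
python3 - <<'E'
from h import *
a=120
while a>25:
    a-=8; p,o=hp(a,22)
    hit=robot.move_l(p,45,frame=o,contact_N=4.5)
    s=robot.state(); X=s["position"][:2]-C; 
    th=np.degrees(np.arctan2(X[1],X[0])-np.arctan2(22,130))
    print(a,hit,round(th,2),ftan(a),round(s["time"],2))
    look(f"a{a}")
    if hit: break
E
```

```text
112 False 112.1 0.13 5.73
104 True 104.35 5.23 6.32
```

```bash
python3 - <<'E'
import cv2,numpy as np
f=lambda i:cv2.resize(i,(400,300),interpolation=cv2.INTER_CUBIC)
rows=[]
for n in ("_1","_a104"):
    a=cv2.imread(f"pics/scene{n}.png")[150:204,286:358]; b=cv2.imread(f"pics/top{n}.png")[172:226,295:367]
    rows.append(np.hstack([f(a),f(b)]))
cv2.imwrite("pics/crop1.png",np.vstack(rows))
E
```

```text
(no output)
```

View pics/crop1.png

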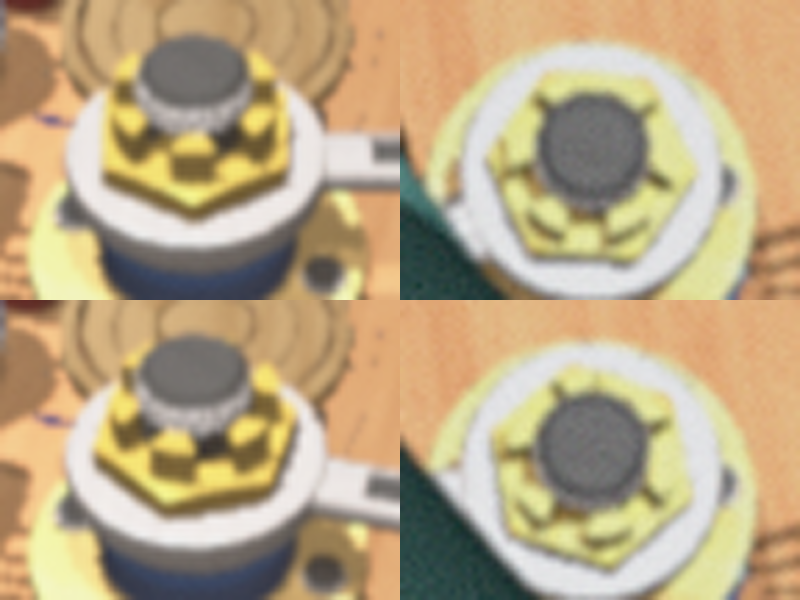

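```bash
cat >> h.py <<'E'
def prof(name,C3=(505.,239.5),rad=18.,zs=(128,131,134),c="scene"):
    im=cv2.imread(f"pics/{c}_{name}.png").astype(np.float32); out=[]
    for a in range(-40,105,5):
        t=np.radians(a); v=[]
        for z in zs:
            u=proj(c,[C3[0]+rad*np.cos(t),C3[1]+rad*np.sin(t),z]); v.append(cv2.getRectSubPix(im,(1,1),(float(u[0]),float(u[1])))[0,0])
        v=np.array(v); out.append((a,v.mean(1).round().astype(int).tolist(),(v[:,2]-v[:,0]).round().astype(int).tolist()))
    return out
E
python3 - <<'E'
from h import *
print(proj("scene",[505,239.5,150]))
P=[prof(n) for n in ("1","a112","a104")]
for r in zip(*P): print(r[0][0],*[f"{x[1]} {x[2]}" for x in r],sep=" | ")
E
```

```text
[321.05364754 161.04723539]
-40 | [116, 154, 164] [68, 77, 52] | [79, 114, 149] [26, 35, 34] | [82, 101, 133] [15, 15, 16]
-35 | [85, 127, 154] [44, 60, 50] | [68, 93, 128] [20, 18, 20] | [76, 96, 123] [13, 10, 11]
-30 | [74, 106, 145] [31, 40, 45] | [69, 86, 121] [20, 15, 16] | [83, 91, 120] [25, 11, 10]
-25 | [69, 82, 125] [26, 20, 24] | [70, 78, 115] [23, 11, 11] | [100, 84, 117] [47, 14, 9]
-20 | [78, 77, 114] [39, 18, 14] | [89, 77, 113] [47, 16, 9] | [134, 96, 115] [84, 33, 10]
-15 | [90, 80, 109] [56, 28, 13] | [114, 84, 109] [76, 32, 11] | [170, 126, 118] [119, 70, 21]
-10 | [103, 89, 107] [73, 45, 17] | [144, 108, 108] [104, 63, 17] | [181, 162, 134] [125, 106, 45]
-5 | [116, 103, 116] [85, 61, 28] | [165, 145, 128] [119, 96, 40] | [183, 187, 169] [127, 120, 78]
0 | [130, 115, 124] [95, 74, 38] | [175, 176, 154] [127, 122, 70] | [181, 196, 194] [127, 124, 98]
5 | [153, 143, 130] [111, 96, 49] | [172, 188, 176] [121, 128, 96] | [175, 195, 198] [123, 126, 105]
10 | [161, 169, 150] [116, 116, 73] | [168, 191, 190] [119, 128, 108] | [170, 193, 197] [121, 127, 109]
15 | [160, 183
[... 1027 characters left out ...]
70 | [64, 58, 66] [27, 18, 19] | [67, 79, 106] [35, 46, 61] | [130, 165, 172] [93, 115, 114]
75 | [64, 63, 82] [31, 28, 36] | [81, 113, 142] [53, 79, 93] | [165, 190, 184] [121, 130, 121]
80 | [71, 83, 114] [40, 50, 70] | [118, 159, 176] [84, 115, 119] | [179, 195, 188] [125, 129, 124]
85 | [84, 118, 149] [53, 82, 98] | [155, 185, 185] [113, 129, 121] | [188, 195, 183] [129, 129, 118]
90 | [117, 159, 177] [83, 115, 119] | [181, 195, 187] [127, 128, 124] | [189, 194, 170] [128, 129, 115]
95 | [152, 183, 181] [111, 128, 120] | [193, 195, 176] [130, 128, 115] | [194, 186, 145] [129, 125, 92]
100 | [177, 191, 179] [125, 128, 119] | [195, 192, 159] [129, 128, 105] | [193, 168, 114] [129, 117, 66]
```

```bash
python3 - <<'E'
from h import *
for n in ("1","a104"):
    print(n,[(r[0],r[1]) for r in prof(n,zs=(139,141,144))][::2])
th=104.35
for a in (103,101.5,100):
    p,o=hp(a,22); robot.move_l(p,30,frame=o,contact_N=25)
    s=robot.state(); X=s["position"][:2]-C; print(a,round(np.degrees(np.arctan2(X[1],X[0])-np.arctan2(22,130)),2),ftan(a),round(s["time"],2))
look("b100")
print([(r[0],r[1],r[2]) for r in prof("b100",zs=(128,131,134))])
E
```

```text
1 [(-40, [164, 171, 167]), (-30, [165, 165, 165]), (-20, [159, 169, 164]), (-10, [165, 172, 172]), (0, [167, 177, 176]), (10, [162, 172, 183]), (20, [170, 173, 177]), (30, [177, 172, 182]), (40, [165, 173, 176]), (50, [147, 160, 164]), (60, [133, 155, 175]), (70, [124, 140, 158]), (80, [138, 145, 160]), (90, [146, 145, 146]), (100, [132, 127, 127])]
a104 [(-40, [171, 177, 169]), (-30, [163, 166, 167]), (-20, [160, 172, 166]), (-10, [168, 176, 175]), (0, [178, 179, 179]), (10, [175, 177, 185]), (20, [173, 176, 179]), (30, [158, 171, 185]), (40, [163, 176, 179]), (50, [150, 162, 167]), (60, [141, 158, 176]), (70, [143, 147, 161]), (80, [139, 143, 163]), (90, [119, 134, 146]), (100, [112, 121, 133])]
103 103.41 8.16 6.67
101.5 101.94 9.02 6.93
100 100.47 9.1 7.2
[(-40, [85, 102, 134], [19, 16, 17]), (-35, [85, 96, 124], [21, 11, 11]), (-30, [104, 95, 120], [46, 14, 10]), (-25, [133, 98, 118], [81, 27, 9]), (-20, [163, 120, 119], [110, 58, 13]), (-15, [187, 158, 132], [128, 101, 38]), (-10, [188, 184, 153], [128, 122, 68]), (-5, [185, 195, 183], [128, 125, 91]), (0, [182, 198, 198], [128, 126, 100]), (5, [176, 196, 200], [124, 126, 106]), (10, [169, 192, 194], [122, 127, 108]), (15, [157, 180, 177], [114, 124, 101]), (20, [132, 150, 144], [92, 103, 77]), (25, [96, 100, 104], [57, 58, 34]), (30, [66, 67, 89], [25, 18, 10]), (35, [57, 63, 92], [14, 12, 10]), (40, [57, 59, 85], [16, 12, 11]), (45, [60, 59, 75], [18, 13, 11]), (50, [63, 61, 76], [21, 17, 17]), (55, [70, 74, 97], [30, 34, 39]), (60, [88, 108, 136], [52, 71, 80]), (65, [121, 157, 176], [87, 113, 117]), (70, [151, 184, 190], [110, 129, 126]), (75, [174, 195, 188], [126, 131, 123]), (80, [181, 196, 188], [126, 129, 123]), (85, [188, 196, 176], [128, 128, 114]), (90, [190, 194, 155], [129, 129, 102]), (95, [195, 181, 127], [130, 122, 76]), (100, [191, 154, 98], [129, 107, 52])]
```

```bash
python3 - <<'E'
from h import *
for a in (94,89,84):
    p,o=hp(a,22); robot.move_l(p,35,frame=o,contact_N=25)
    s=robot.state(); X=s["position"][:2]-C; print(a,round(np.degrees(np.arctan2(X[1],X[0])-np.arctan2(22,130)),2),ftan(a),round(s["time"],2))
    look(f"c{a}")
P=[prof(f"c{n}",zs=(125,128,131,134)) for n in (94,89,84)]
for r in zip(*P): print(r[0][0],*[f"{x[1]} {x[2]}" for x in r],sep=" | ")
f=lambda i:cv2.resize(i,(400,300),interpolation=cv2.INTER_CUBIC)
g=lambda n:f(cv2.imread(f"pics/scene_{n}.png")[150:189,296:348])
cv2.imwrite("pics/crop2.png",np.vstack([np.hstack([g("1"),g("b100")]),np.hstack([g("c94"),g("c84")])]))
E
```

```text
94 94.48 8.38 7.84
89 89.52 8.13 8.42
84 84.56 9.29 8.99
-40 | [141, 101, 104, 136] [89, 37, 18, 17] | [180, 135, 109, 136] [120, 73, 24, 16] | [193, 164, 121, 132] [128, 101, 37, 12]
-35 | [172, 123, 103, 125] [117, 66, 19, 12] | [193, 168, 124, 127] [128, 108, 44, 14] | [196, 189, 148, 132] [129, 122, 70, 19]
-30 | [181, 155, 116, 122] [125, 98, 38, 12] | [189, 186, 148, 127] [128, 122, 73, 18] | [191, 196, 171, 138] [129, 127, 97, 30]
-25 | [185, 185, 142, 128] [127, 125, 77, 21] | [186, 195, 176, 147] [127, 127, 105, 43] | [187, 198, 190, 162] [128, 128, 114, 60]
-20 | [176, 192, 170, 140] [123, 128, 107, 38] | [176, 195, 192, 167] [124, 129, 120, 68] | [176, 196, 197, 178] [124, 129, 122, 81]
-15 | [169, 196, 190, 168] [123, 129, 122, 75] | [169, 195, 197, 188] [123, 130, 124, 91] | [167, 195, 198, 189] [123, 131, 123, 93]
-10 | [152, 190, 197, 188] [109, 128, 125, 97] | [151, 190, 199, 199] [109, 129, 125, 102] | [142, 182, 192, 190] [103, 128, 125, 98]
-5 | [141, 186, 198, 199] [102, 128, 124, 99] | [134, 181, 196, 200] [97, 127, 124, 100] | [115, 158, 176, 182] [81, 112, 117,
[... 1864 characters left out ...]
80, 193, 167] [92, 126, 128, 108] | [128, 176, 172, 123] [92, 126, 118, 71]
80 | [135, 182, 194, 171] [97, 126, 129, 116] | [136, 181, 181, 132] [97, 126, 124, 82] | [132, 165, 136, 85] [96, 117, 91, 36]
85 | [147, 189, 187, 144] [106, 128, 126, 91] | [147, 183, 156, 104] [106, 128, 107, 53] | [141, 146, 100, 76] [102, 101, 61, 25]
90 | [156, 187, 166, 109] [110, 128, 115, 60] | [152, 164, 119, 82] [111, 117, 76, 34] | [130, 109, 77, 73] [92, 71, 40, 26]
95 | [171, 183, 136, 92] [121, 126, 93, 43] | [163, 144, 96, 84] [119, 100, 57, 36] | [119, 90, 74, 81] [82, 55, 38, 34]
100 | [175, 158, 105, 82] [124, 111, 66, 36] | [152, 117, 88, 89] [109, 78, 50, 41] | [104, 84, 80, 91] [70, 50, 44, 43]
```

View pics/crop2.png

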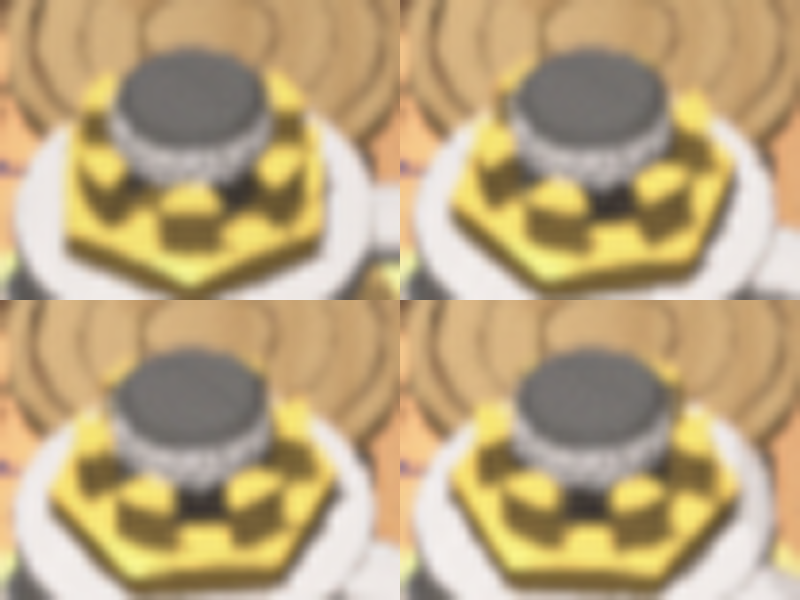

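```bash
python3 - <<'E'
from h import *
F=["1","a112","a104","b100","c94","c89","c84"]; H=[120,112.1,104.3,100.5,94.5,89.5,84.5]
for n,h in zip(F,H):
    im=cv2.imread(f"pics/scene_{n}.png").astype(np.float32)
    print("handle",h)
    for s in (h-60,h-120,h-180):
        row=[]
        if not -50<s<95: continue
        for da in (-12,-6,0,6,12):
            t=np.radians(s+da); v=[]
            for z in (124,127,130,133,136,139):
                u=proj("scene",[505+18*np.cos(t),239.5+18*np.sin(t),z])+[-.4,1.7]
                q=cv2.getRectSubPix(im,(1,1),(float(u[0]),float(u[1])))[0,0]; v.append(f"{q.mean():.0f}{'y' if q[2]-q[0]>30 else ''}")
            row.append(" ".join(v))
        print("  slot",round(s)," | ".join(row))
E
```

```text
handle 120
  slot 60 116y 104y 111y 133y 123y 106y | 151y 120y 98y 92y 76y 90 | 170y 130y 88y 66 62 88 | 179y 134y 84y 60 59 80 | 173y 123y 75y 59 60 80
  slot 0 190y 162y 115y 89y 80 108 | 187y 173y 135y 104y 91y 109 | 160y 158y 142y 120y 107y 122 | 122y 124y 138y 146y 129y 131y | 97y 99y 127y 164y 163y 144y
handle 112.1
  slot 52 123y 107y 99y 113y 110y 118 | 163y 126y 84y 71y 67 89 | 181y 133y 80y 59 58 85 | 179y 131y 79y 59 61 90 | 180y 130y 79y 60 62 87
  slot -8 179y 160y 113y 74 71 110 | 156y 155y 140y 101y 80 109 | 125y 129y 146y 136y 97y 108 | 99y 102y 136y 164y 142y 127y | 91y 96y 132y 178y 178y 159y
handle 104.3
  slot 44 150y 119y 83y 89y 93y 112 | 188y 145y 78y 57 66 106 | 194y 145y 79y 58 61 93 | 188y 137y 80y 59 58 82 | 180y 129y 78y 59 64 95
  slot -16 161y 148y 108y 80 88 113 | 130y 147y 140y 98y 82 113 | 104y 125y 159y 138y 99y 113 | 92y 108y 156y 177y 138y 121 | 91y 99y 144y 184y 180y 154y
handle 100.5
  slot 40 146y 122y 86y 91y 93y 108 | 180y 144y 81y 62 69 104 | 193y 149y 81y 57 65 103 | 193y 144y 80y 58 60 89 | 185y 134y 79y 61 61 90
  slot -20 139y 145y 118y 8
[... 356 characters left out ...]
0y 160y 118y 117 | 96y 129y 178y 189y 151y 127 | 92y 112y 171y 194y 182y 156y
handle 89.5
  slot 30 168y 127y 75y 64 72 103 | 191y 149y 81y 59 62 92 | 196y 154y 81y 59 65 99 | 195y 153y 81y 58 67 107 | 193y 147y 81y 62 71 106
  slot -30 152y 182y 152y 104y 107 145 | 126y 175y 178y 135y 104y 128 | 112y 159y 190y 173y 123y 119 | 102y 144y 187y 190y 159y 130 | 96y 128y 176y 195y 187y 156y
handle 84.5
  slot 24 161y 113y 77y 72 82y 113 | 189y 138y 78y 60 65 95 | 196y 151y 80y 57 62 93 | 196y 152y 80y 57 66 101 | 187y 143y 81y 68 80 113
  slot -36 171y 187y 151y 100y 113 148 | 148y 187y 185y 134y 106 135 | 124y 175y 193y 169y 123y 122 | 110y 156y 191y 194y 156y 126 | 102y 142y 187y 197y 184y 150y
```

```bash
python3 - <<'E'
from h import *
D=[]; 
for i in range(6):
    p,d,P=cloud("scene"); D.append(P)
D=np.array(D); P=np.median(D,0); print("sd",np.std(D[:,160:180,310:330,2]).round(2), np.median(np.std(D[:,160:180,310:330],0),(0,1)).round(2))
np.save("P84.npy",P)
X=P-[505,239.5,0]; r=np.hypot(X[...,0],X[...,1])
print("top", np.median(P[158:166,316:326],(0,1)).round(1))
for v in range(164,182):
    print(v," ".join(f"{r[v,u]:2.0f}/{P[v,u,2]:3.0f}" for u in range(310,334)))
E
```

```text
sd 44.72 [0.83 0.53 0.98]
top [506.  238.9 149.5]
164 20/143 18/147 17/149 16/150 14/149 13/150 11/150 11/151  9/150  8/150  7/149  7/149  7/149  8/149  9/150 10/150 11/150 12/149 14/149 15/147 16/147 18/145 25/127 31/122
165 20/141 19/145 18/148 17/149 16/150 14/149 14/151 12/149 11/149 11/150 10/149 10/150  9/149 10/149 11/149 13/151 13/150 14/149 15/149 15/146 17/146 18/144 26/124 28/123
166 20/137 19/146 18/146 17/147 16/148 15/149 15/150 14/149 13/149 12/149 12/149 12/150 13/150 13/150 14/150 15/150 15/149 16/149 16/147 17/147 18/146 18/142 19/137 21/136
167 20/137 19/143 18/144 18/146 18/148 17/148 16/148 16/149 15/149 15/150 15/150 15/150 14/149 15/150 15/149 15/148 15/147 16/147 17/146 18/146 18/143 18/139 19/137 21/137
168 20/135 20/142 19/143 19/146 19/147 18/147 18/148 16/147 17/148 16/149 16/148 17/149 15/148 15/147 16/148 16/147 18/148 18/147 17/144 18/144 18/141 18/137 20/137 21/136
169 20/132 19/137 20/142 19/143 20/145 19/146 19/146 18/147 17/146 17/147 18/148 17/147 18/148 16/146 18/147 18/147 17/145 19/146 19/144 18/142 17/137 19/123 20/136 22/137
170 20/130 19/133 
[... 1345 characters left out ...]
2/121 24/122
178 28/127 28/129 28/131 28/132 28/133 28/134 23/129 19/125 18/125 18/125 18/125 18/126 18/126 19/126 28/135 28/135 27/133 27/133 28/132 27/131 26/129 26/127 24/122 26/123
179 29/126 28/126 28/128 28/130 28/130 29/132 24/127 18/122 18/122 18/122 18/123 19/124 19/124 18/122 27/132 28/132 27/131 28/131 27/129 28/129 28/128 27/126 26/122 27/122
180 28/121 28/125 29/126 29/127 28/128 28/129 24/125 21/122 20/122 22/124 20/122 19/121 19/121 20/122 28/130 27/129 28/129 27/128 27/126 28/127 27/124 26/122 28/122 29/122
181 30/122 29/123 28/123 29/125 28/125 28/126 25/124 24/123 23/122 22/122 22/122 23/123 22/122 23/122 28/128 28/127 27/125 27/125 27/124 27/123 27/122 28/122 29/122 30/121
```

```bash
cat >> h.py <<'E'
def radmap(P,z0=125,z1=135):
    X=P-[506,239.0,0]; r=np.hypot(X[...,0],X[...,1]); a=np.degrees(np.arctan2(X[...,1],X[...,0]))
    S=np.s_[160:190,300:345]; m=(X[...,2]>110)&(X[...,2]<z1)&(r<21)
    o=[]
    for k in range(-60,130,5):
        q=m[S]&(abs(a[S]-k)<2.5); 
        if q.sum(): o.append((k,[(round(float(x)),round(float(y))) for x,y in zip(r[S][q],X[S][q][:,2])]))
    return o
E
python3 - <<'E'
from h import *
for x in radmap(np.load("P84.npy")): print(x)
for a in (76,70):
    p,o=hp(a,22); robot.move_l(p,35,frame=o,contact_N=25)
s=robot.state(); X=s["position"][:2]-C; print(a,round(np.degrees(np.arctan2(X[1],X[0])-np.arctan2(22,130)),2),ftan(a),round(s["time"],2))
P=np.median([cloud("scene")[2] for _ in range(6)],0); np.save("P70.npy",P)
for x in radmap(P): print(x)
E
```

```text
(-55, [(19, 135), (19, 132), (19, 130), (19, 128), (20, 122)])
(-50, [(20, 126), (18, 127)])
(-45, [(18, 133), (18, 130)])
(-35, [(17, 131), (15, 129)])
(-30, [(18, 134)])
(0, [(14, 123)])
(10, [(21, 135), (18, 133), (18, 130), (18, 125), (18, 122), (20, 122)])
(15, [(17, 132), (17, 130), (18, 128), (17, 125), (17, 122), (19, 122)])
(20, [(18, 134), (18, 131), (18, 129), (17, 125), (17, 122), (21, 124)])
(25, [(18, 133), (17, 130), (18, 128), (17, 125), (18, 123), (19, 122)])
(30, [(19, 124), (18, 121)])
(35, [(18, 133), (17, 130), (18, 128), (18, 126)])
(40, [(17, 135), (18, 133), (18, 131), (18, 128), (18, 126), (18, 124), (18, 121)])
(45, [(16, 131), (17, 130), (17, 127), (19, 126), (17, 122), (19, 122)])
(80, [(18, 132)])
(85, [(18, 134), (18, 131)])
(95, [(20, 122)])
(100, [(18, 134), (18, 132), (18, 130), (18, 128), (18, 124)])
(105, [(21, 128), (21, 126), (21, 123), (19, 122)])
(110, [(19, 123), (19, 122)])
(120, [(18, 123)])
70 70.7 10.35 10.61
(-45, [(18, 133), (13, 124), (11, 124)])
(-40, [(11, 122)])
(-35, [(17, 134), (13, 123), (9, 122)])
(-30, [(12, 122)])
(-20, [(11, 122), (13, 121)])
(-10, [(19, 130), (13, 122), (16, 122)])
(-5, [(20, 130), (20, 127), (14, 122), (20, 124), (19, 124), (20, 122)])
(0, [(13, 122), (16, 121), (19, 122), (21, 121)])
(5, [(18, 122), (21, 122)])
(10, [(17, 134), (19, 133), (17, 129), (17, 124), (17, 122), (20, 122)])
(15, [(19, 134), (18, 130), (17, 127), (19, 126), (18, 123), (19, 122)])
(20, [(18, 134), (17, 130), (17, 127), (18, 126), (18, 124), (20, 122), (21, 121)])
(25, [(18, 134), (17, 130)])
(40, [(16, 134)])
(65, [(17, 135), (18, 133)])
(70, [(18, 134), (18, 132), (18, 129)])
(75, [(18, 128), (19, 126), (19, 122), (21, 123)])
(80, [(18, 133), (18, 130), (17, 122)])
(85, [(18, 131), (18, 128), (18, 123), (19, 122)])
(90, [(18, 133), (17, 125), (19, 123), (20, 121)])
(95, [(18, 123), (21, 122)])
(100, [(18, 134), (18, 132), (18, 129), (18, 126), (18, 124)])
```

```bash
python3 - <<'E'
from h import *
for a in (64,58,52):
    p,o=hp(a,22); robot.move_l(p,35,frame=o,contact_N=25)
    s=robot.state(); X=s["position"][:2]-C; print(a,round(np.degrees(np.arctan2(X[1],X[0])-np.arctan2(22,130)),2),ftan(a),round(s["time"],2))
p,o=hp(52,150); robot.move_l(p,200)
look("d52")
P=np.median([cloud("scene")[2] for _ in range(8)],0); np.save("P52.npy",P); print(robot.state()["time"])
for x in radmap(P): print(x)
X=P-[506,239,0]; r=np.hypot(X[...,0],X[...,1])
for v in range(166,184): print(v," ".join(f"{X[v,u,0]:3.0f},{X[v,u,1]:3.0f},{P[v,u,2]:3.0f}" for u in range(304,326)))
E
```

```text
64 64.78 9.93 11.45
58 58.87 9.95 11.99
52 52.96 10.58 12.53
13.825
(-40, [(15, 128), (15, 126), (13, 125), (11, 124), (13, 123), (11, 122)])
(-35, [(17, 131), (18, 126), (9, 122)])
(-30, [(17, 134), (17, 129), (16, 125), (16, 123), (14, 122), (12, 121)])
(-25, [(19, 127), (19, 124), (17, 123), (15, 122), (19, 122)])
(-20, [(11, 123), (14, 122), (18, 122)])
(-15, [(12, 122), (17, 122), (20, 122)])
(-10, [(15, 122), (18, 122)])
(-5, [(17, 122), (21, 122)])
(0, [(19, 122), (21, 121)])
(45, [(17, 135), (18, 133), (18, 131)])
(50, [(18, 132), (17, 129), (18, 128), (19, 126), (19, 123), (20, 122)])
(55, [(17, 134), (18, 130), (17, 126), (18, 124), (18, 122), (20, 122)])
(60, [(17, 131), (19, 122)])
(65, [(17, 132), (18, 131), (17, 128), (17, 125), (17, 122), (20, 122)])
(70, [(18, 134), (18, 132), (18, 130), (19, 128), (18, 124), (17, 121), (21, 121)])
(75, [(18, 133), (18, 131), (19, 122)])
(80, [(17, 135), (17, 127), (18, 125), (17, 122)])
(100, [(18, 134)])
166 -54,-74, 57 -10,-41,110  -2,-33,120   5,-26,130   5,-24,130   4,-23,130   3,-21,131  15,-11,146  15, -8,147  15, -7,148  14, -
[... 3993 characters left out ...]
, -2,122  25, -1,122  24,  1,122  24,  2,122  26,  6,126  26,  8,127  25, 10,127  25, 12,128  24, 13,128  23, 15,128  22, 16,128  21, 17,127  15, 16,122  14, 17,122
182  29,-18,114  29,-16,115  29,-14,116  29,-11,117  30, -9,120  30, -6,121  30, -5,121  29, -3,122  29, -1,123  27,  0,122  26,  2,121  26,  4,123  27,  6,124  26,  8,124  26, 10,126  25, 11,125  24, 13,126  23, 14,125  22, 16,125  21, 17,125  17, 17,122  17, 19,122
183  29,-18,111  29,-16,112  29,-14,113  29,-11,115  29, -9,116  29, -7,117  29, -5,118  30, -2,120  31,  0,122  29,  2,122  29,  3,122  27,  4,121  27,  7,123  26,  8,122  26, 10,123  24, 11,122  24, 13,123  23, 14,122  23, 16,124  21, 17,123  19, 18,122  19, 20,122
```

```bash
cat > fit.py <<'E'
from h import *
from scipy.optimize import minimize
k=robot.get_calibration("scene"); M=np.array(k["mtx"]); Rc=R.from_rotvec(k["rotation"]).as_matrix(); O=np.array(k["position"],float)
v,u=np.mgrid[158:186,298:344]; dirs=np.stack([u,v,np.ones_like(u)],-1).reshape(-1,3)@np.linalg.inv(M).T@Rc.T
ts=np.arange(850,1010,.6)
def depth(cx,cy,dz,phi,nut):
    b=O-[cx,cy,dz]; t0=(155-b[2])/dirs[:,2]; t=t0[:,None]+np.arange(0,75,.7)[None]
    X=b+dirs[:,None,:]*t[...,None]; x,y,z=X[...,0],X[...,1],X[...,2]; r=np.hypot(x,y)
    pr=lambda a:abs(y*np.cos(a)-x*np.sin(a))
    p=np.radians(phi); n=np.radians(nut)
    ax=(r<18)&(z<150)&~((pr(p)<6.5)&(z>122.5)&(z<136.5))
    sl=(pr(n)<6.5)|(pr(n+np.pi/3)<6.5)|(pr(n-np.pi/3)<6.5)
    cr=(r<27.5)&(z<136.9)&~sl&(r>18.2)
    hx=np.max([pr(n+i*np.pi/3) for i in range(3)],0)  # flats normal to 90deg from slots
    bo=(z<122.4)&(hx<30)&(r>18.2)
    o=ax|cr|bo|((z<112)&(r<44)); f=o.argmax(1); d=t[np.arange(len(f)),f]; d[~o.any(1)]=0
    return d
def meas(P): return ((P[158:186,298:344].reshape(-1,3)-O)@Rc[:,2])
def cost(q,Ds):
    c=0
    for i,D in enumerate(Ds):
        m=depth(q[0],q[1],q[2],q[3],q[4+i]); e=np.where(m>0,abs(m-D),0); c+=np.minimum(e,6).sum()/max((m>0).sum(),1)
    return c
E
python3 - <<'E'
from fit import *
Ds=[meas(np.load(f"P{n}.npy")) for n in (84,70,52)]
best=[]
for ph in (-22,-14,-6):
    q0=np.array([505.5,239.5,0,ph,84.5,70.7,53.]); S=np.vstack([q0]+[q0+np.eye(7)[i]*s for i,s in enumerate([2,2,2,6,3,3,3])])
    r=minimize(cost,q0,(Ds,),method="Nelder-Mead",options=dict(initial_simplex=S,maxfev=500)); print(r.fun,r.x.round(2)); best.append(r)
q=min(best,key=lambda r:r.fun).x
for ph in range(-26,0,2):
    w=q.copy(); w[3]=ph; print(ph,round(cost(w,Ds),4))
E
```

```text
4.476558113991355 [ 5.0587e+02  2.3912e+02 -4.8000e-01 -1.8280e+01  8.4910e+01  7.1640e+01
  5.5540e+01]
4.365064556960879 [506.   239.09  -0.58 -16.85  86.49  71.41  56.3 ]
4.322499558720983 [ 5.0608e+02  2.3906e+02 -4.6000e-01 -1.2700e+01  8.6410e+01  7.3000e+01
  5.6640e+01]
-26 4.434
-24 4.3885
-22 4.3878
-20 4.384
-18 4.3526
-16 4.3374
-14 4.3316
-12 4.3557
-10 4.3536
-8 4.3523
-6 4.359
-4 4.4179
-2 4.4239
```

```bash
sed -i 's/np.minimum(e,6)/np.minimum(e,4)/' fit.py; python3 - <<'E'
from fit import *
p,o=hp(53,30); robot.move_l(p,200)
for a in (50,45.5):
    p,o=hp(a,22); robot.move_l(p,35,frame=o,contact_N=25)
s=robot.state(); X=s["position"][:2]-C; print(a,round(np.degrees(np.arctan2(X[1],X[0])-np.arctan2(22,130)),2),ftan(a),round(s["time"],2))
p,o=hp(52,150); robot.move_l(p,250)
P=np.median([cloud("scene")[2] for _ in range(12)],0); np.save("P45.npy",P); print(robot.state()["time"])
X=P-[506,239,0]
for v in range(168,183): print(v," ".join(f"{X[v,u,0]:3.0f},{X[v,u,1]:3.0f},{P[v,u,2]:3.0f}" for u in range(304,318)))
D=meas(P)
def c1(q): return cost([506.05,239.08,-.5,q[0],q[1]],[D])
g=[(c1((ph,nu)),ph,nu) for ph in range(-24,-3,2) for nu in np.arange(42,54,1.)]
g.sort(); print(np.round(g[:8],3))
for ph in range(-24,-3,2): print(ph,round(min(x[0] for x in g if x[1]==ph),3))
p,d,P=cloud("top"); cv2.imwrite("pics/top_e.png",p[:,:,::-1])
E
```

```text
45.5 46.73 11.91 15.58
16.9083
168  -4,-39,110  -5,-38,111  15,-21,136  15,-20,136  14,-18,136  12,-17,136   1,-22,123  15,-11,141  17, -8,144  17, -5,145  17, -3,147  17, -1,147  16,  1,148  16,  2,148
169  -2,-38,111   7,-30,122  18,-20,137  17,-18,137  16,-17,136  16,-15,137  14,-13,137  14,-11,138  17, -7,142  18, -5,144  18, -2,145  18, -1,146  17,  1,145  18,  3,147
170   1,-36,111   9,-28,122  20,-18,137  19,-17,136  18,-15,136  18,-14,137  16,-12,136  12,-13,132  16, -8,138  18, -5,141  18, -3,142  18, -0,144  18,  1,144  18,  3,145
171   3,-35,111  11,-27,122  20,-19,134  21,-16,136  21,-14,137  20,-12,137  19,-11,136  18, -9,136  15, -9,134  17, -6,138  18, -3,140  18, -0,141  18,  1,142  18,  3,143
172  14,-27,122  13,-25,122  21,-18,132  23,-14,136  23,-13,136  22,-11,137  20,-10,136  17,-10,133  13,-10,130  12, -9,129  18, -3,138  17, -1,137  18,  1,139  17,  3,140
173  16,-26,122  16,-24,122  20,-19,129  23,-14,133  25,-11,136  23,-10,135  20,-10,133  17,-10,130  14,-10,128  12, -9,126  10, -9,125   8, -7,124  18,  1,137  17,  3,137
174  18,-24,122  18,-23,122  20,-19,1
[... 1133 characters left out ...]
7,  4,129  26,  6,128  26,  8,130
181  27,-19,114  27,-17,116  28,-14,118  29,-11,120  29, -9,121  28, -7,121  28, -5,122  27, -4,122  26, -3,121  25, -1,122  27,  2,125  26,  4,125  26,  6,127  27,  8,128
182  27,-19,112  28,-17,114  28,-14,115  29,-12,117  29, -9,119  30, -7,120  29, -5,121  29, -3,121  28, -1,121  27,  0,122  27,  2,123  26,  4,123  26,  6,123  26,  8,125
[[  1.158 -12.     51.   ]
 [  1.158 -10.     51.   ]
 [  1.163  -8.     51.   ]
 [  1.163 -14.     51.   ]
 [  1.166  -6.     51.   ]
 [  1.171  -4.     51.   ]
 [  1.171 -16.     51.   ]
 [  1.172 -12.     50.   ]]
-24 1.19
-22 1.188
-20 1.185
-18 1.177
-16 1.171
-14 1.163
-12 1.158
-10 1.158
-8 1.163
-6 1.166
-4 1.171
```

```bash
python3 - <<'E'
from h import *
for n in ("52","45"):
    P=np.load(f"P{n}.npy"); X=P-[506.05,239.08,0]; r=np.hypot(X[...,0],X[...,1]); a=np.degrees(np.arctan2(X[...,1],X[...,0]))
    for r0 in range(60,175,20):
        m=(X[...,2]>107)&(X[...,2]<113)&(abs(r-r0-10)<10)&(abs(a-50)<25)
        A=a[m]
        if m.sum()>5: print(n,r0+10,m.sum(),"mid",round((np.percentile(A,3)+np.percentile(A,97))/2,2),"mean",A.mean().round(2),"half mm",round(np.radians(np.ptp(A)/2)*(r0+10),1),X[m][:,2].mean().round(1))
p=cv2.imread("pics/top_e.png"); t=p[235:311,280:310]; print(t.shape)
cv2.imwrite("pics/crop3.png",np.hstack([cv2.resize(t,(236,600),interpolation=cv2.INTER_CUBIC),cv2.resize(p[165:265,290:380],(540,600),interpolation=cv2.INTER_CUBIC)]))
E
```

```text
52 70 98 mid 56.54 mean 56.08 half mm 10.5 109.0
52 90 109 mid 56.28 mean 56.23 half mm 10.8 108.9
52 110 111 mid 56.32 mean 56.22 half mm 10.5 108.9
52 130 116 mid 56.48 mean 56.28 half mm 11.1 108.9
52 150 121 mid 56.57 mean 56.43 half mm 10.6 108.8
52 170 118 mid 56.46 mean 56.42 half mm 12.8 108.8
45 70 105 mid 50.54 mean 50.25 half mm 11.5 108.9
45 90 107 mid 50.35 mean 50.27 half mm 11.1 108.9
45 110 112 mid 50.46 mean 50.42 half mm 10.9 108.9
45 130 117 mid 50.43 mean 50.22 half mm 10.5 108.8
45 150 123 mid 50.53 mean 50.47 half mm 11.0 108.7
45 170 118 mid 50.45 mean 50.46 half mm 13.3 108.7
(76, 30, 3)
```

View pics/crop3.png

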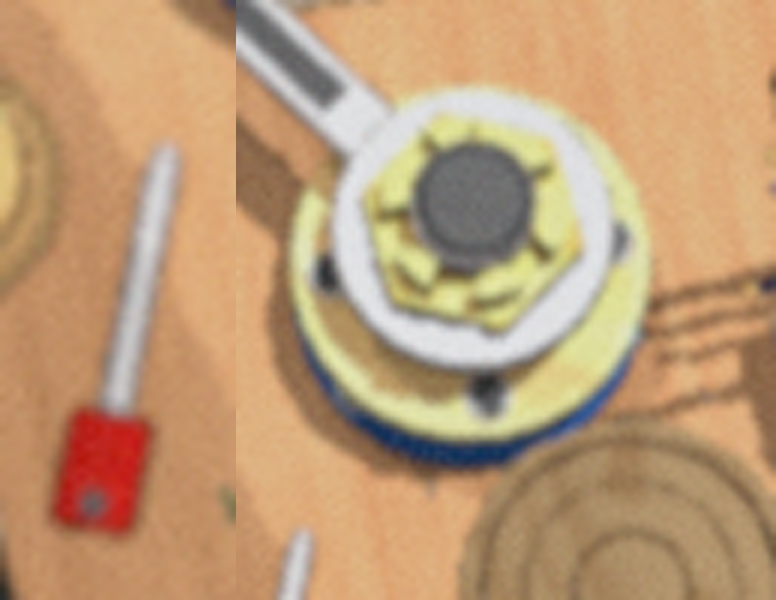

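```bash
cat > hang.py <<'E'
from h import *
def hang(k=6):
    P=np.median([cloud("scene")[2] for _ in range(k)],0); X=P-[506.05,239.08,0]; r=np.hypot(X[...,0],X[...,1]); a=np.degrees(np.arctan2(X[...,1],X[...,0]))
    o=[]
    for r0 in (90,110,130,150):
        m=(X[...,2]>107)&(X[...,2]<113)&(abs(r-r0)<10)&(abs(a-48)<25); o.append((np.percentile(a[m],3)+np.percentile(a[m],97))/2)
    return P,np.round(o,2)
E
python3 - <<'E'
from hang import *
p,o=hp(47,30); robot.move_l(p,200,frame=o)
p,o=hp(42.2,22); robot.move_l(p,35,frame=o,contact_N=30)
s=robot.state(); X=s["position"][:2]-C; print(round(np.degrees(np.arctan2(X[1],X[0])-np.arctan2(22,130)),2),ftan(42),round(s["time"],2))
p,o=hp(50,150); robot.move_l(p,250)
P,a=hang(8); np.save("P42.npy",P); print(a,robot.state()["time"])
X=P-[506.05,239.08,0]
for v in range(170,182): print(v," ".join(f"{X[v,u,0]:5.1f},{X[v,u,1]:5.1f},{P[v,u,2]:3.0f}" for u in range(306,316)))
f=lambda x,y,z:ray("top",280+x/7.87,235+y/7.89,z)
tab=f(103,470,9)[:2]; tip=f(170,150,5)[:2]; sh=f(121,412,5)[:2]
w=tip-sh; print("tab",tab,"tip",tip,"sh",sh,np.degrees(np.arctan2(w[1],w[0])),np.hypot(*w))
w=sh-tab; print(np.degrees(np.arctan2((tip-tab)[1],(tip-tab)[0])))
for c in ("scene","top"): print([(np.round(r["point"],1),r["score"]) for n in ("lock_pin","pin_mid") for r in robot.landmark_of(c,n)[:1]])
for a in (80,-100):
    print(robot.ik([*tab,13],down(np.radians(a))),robot.ik([463,249,138],down(np.radians(a-3))))
E
```

```text
43.48 11.71 18.46
[47.28 47.28 47.44 47.42] 19.5917
170  20.4,-18.1,137  19.1,-16.9,136  17.8,-15.7,136  17.1,-13.9,136  16.0,-12.5,136  12.4,-12.8,133  15.3, -8.7,137  17.7, -5.0,141  16.9, -3.4,141  17.8, -0.8,143
171  20.2,-18.4,134  21.1,-15.7,136  19.8,-14.4,136  19.6,-12.4,136  18.2,-11.1,136  15.9,-10.6,134  15.1, -9.0,134  17.5, -5.2,138  17.7, -3.0,140  17.3, -1.2,140
172  20.4,-18.4,132  23.7,-14.0,137  22.4,-12.7,136  21.3,-11.3,136  19.0,-10.7,134  16.2,-10.5,132  13.6,-10.1,130  11.2, -9.5,128  18.0, -2.9,137  17.6, -1.1,138
173  19.6,-19.0,128  23.8,-14.0,134  23.3,-12.2,135  21.0,-11.6,133  18.3,-11.3,131  16.2,-10.6,129  14.0, -9.9,128  11.7, -9.3,126   9.0, -8.9,124   7.3, -7.9,123
174  20.9,-18.3,127  23.4,-14.4,131  23.2,-12.4,132  20.9,-11.8,130  19.2,-10.8,129  16.6,-10.4,127  14.4, -9.7,126  12.2, -9.0,124  11.0, -7.7,124   9.3, -6.7,123
175  18.6,-20.0,122  23.0,-14.8,128  24.3,-11.8,131  21.0,-11.9,128  19.1,-10.9,127  16.0,-10.9,124  14.5, -9.7,123  14.2, -7.8,124  12.4, -6.8,123  22.8,  2.1,137
176  19.8,-19.3,121  23.3,-14.7,126  24.4,-11.8,128  21.3,-11.8,
[... 834 characters left out ...]
7,122  26.9, -4.2,122  26.3, -2.4,122  25.4, -0.9,122  27.5,  2.6,126  27.5,  4.7,127
tab [336.78312374 297.46617654] tip [417.49494189 288.12460668] sh [351.34276062 294.55553341] -5.552511712432878 66.46403467582624
-6.602027161089123
[(array([383.3, 289.7,   4.1]), 0.65)]
[(array([356.2, 293.8,   6.3]), 0.85), (array([383. , 285.8,   1.9]), 0.66)]
[-0.91762208  0.50119896  0.14696946  2.18754335 -0.15838379  0.46241415
  0.74973399] [-0.74079255  0.37844246  0.22831116  1.95940397 -0.11505718  0.81599836
  0.89478253]
[-1.44397272  0.66221084  0.79589809  2.20299622 -0.85505535  0.62140216
 -1.75946013] [-1.31957287  0.57611815  1.00061818  1.9762563  -0.61110525  0.92605865
 -1.80076988]
```

```bash
python3 - <<'E'
from hang import *
robot.ungrasp()
o=down(np.radians(83.7)); t=[337.5,297.3]
robot.reach([*t,80],o); robot.move_l([*t,12],120); robot.grab(); robot.sleep(.2)
s=robot.state(); print(s["gripper_width"],s["grasp_force"],s["time"],s["position"])
robot.move_l([*t,160],200)
ax=np.radians(-13); d=np.array([np.cos(ax),np.sin(ax)]); c=np.array([504.5,239.6])
robot.reach([*(c-130*d),150],down(ax+np.pi/2)); robot.move_l([*(c-122*d),137],100)
robot.sleep(.3)
s=robot.state(); print(s["gripper_width"],s["time"],s["position"],s["contact_force"])
T=robot.state()["position"]
ims=[]
for cam,(a,b,e,f) in (("scene",(130,210,290,397)),("top",(160,260,270,400))):
    p,dd,P=cloud(cam); 
    m=(p[...,0]>110)&(p[...,1]<70)&(p[...,2]<70)&(np.linalg.norm(P-T,axis=-1)<50)&(dd>0); print(cam,"red",m.sum(),P[m].mean(0).round(1) if m.any() else 0)
    X=P-T; al=X[...,0]*d[0]+X[...,1]*d[1]; pe=-X[...,0]*d[1]+X[...,1]*d[0]
    m=(dd>0)&(al>25)&(al<82)&(abs(pe)<12)&(P[...,2]>117)&(P[...,2]<150)
    if m.sum()>5:
        print(" shaft",m.sum(),"al",al[m].min().round(),al[m].max().round(),"perp fit",np.polyfit(al[m],pe[m],1).round(3),"z fit",np.polyfit(al[m],P[...,2][m],1).round(3))
    im=cv2.resize(p[a:b,e:f,::-1],(400,300),interpolation=cv2.INTER_CUBIC); ims.append(im)
cv2.imwrite("pics/crop4.png",np.hstack(ims))
E
```

```text
20.37256931396249 58.352590799331665 22.9167 [337.59225694 297.39527013  12.45218256]
20.016331127114768 24.725 [385.50681447 267.263559   137.29891726] [ 0.36514544 -0.49931879 -0.10131264]
scene red 28 [395.9 263.8 132.7]
 shaft 124 al 25.0 82.0 perp fit [-0.007  2.147] z fit [ -0.    131.471]
top red 0 0
```

View pics/crop4.png

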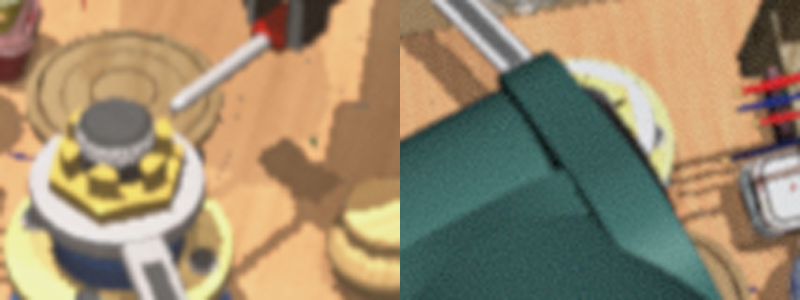

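```bash
python3 - <<'E'
from hang import *
ax=np.radians(-13); d=np.array([np.cos(ax),np.sin(ax)]); c=np.array([504.5,239.6])
hit=robot.move_l([*(c-36*d),137],45,contact_N=8)
s=robot.state(); X=s["position"][:2]-c; print(hit,X@d,X@[-d[1],d[0]],s["contact_force"],s["time"],s["gripper_width"],s["position"][2])
p,dd,P=cloud("scene"); cv2.imwrite("pics/crop5.png",cv2.resize(p[130:210,290:397,::-1],(640,480),interpolation=cv2.INTER_CUBIC))
E
```

```text
True -41.02007952267896 -0.02846606056931934 [-3.8053685   2.18346485  2.48160477] 26.475 19.801976328123178 136.60509931465074
```

View pics/crop5.png

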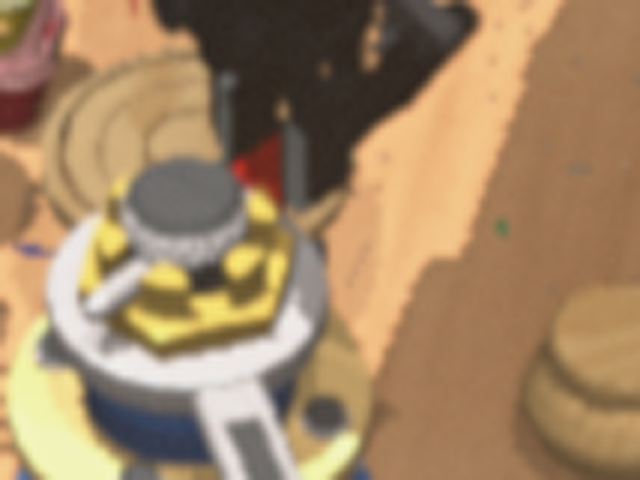

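The pin is fully through: its tip sticks out at (115,285) and the tab sits against the crown at (260,165). I'll release it, back off and verify.

```bash
python3 - <<'E'
from hang import *
p=robot.state()["position"]; robot.move_l([p[0],p[1],p[2]-1.8],20,contact_N=6)
robot.ungrasp(); p=robot.state()["position"]
robot.move_l([p[0],p[1],260],150); robot.reach([330,420,280],down(np.radians(77))); robot.sleep(.5)
P,a=hang(6); p,dd,_=cloud("scene"); print("handle",a,robot.state()["time"],robot.state()["contact_force"])
ax=np.radians(-13); d=np.array([np.cos(ax),np.sin(ax)]); X=P-[506.05,239.08,0]; al=X[...,0]*d[0]+X[...,1]*d[1]; pe=-X[...,0]*d[1]+X[...,1]*d[0]
m=(al>29)&(al<50)&(abs(pe)<8)&(P[...,2]>119)&(P[...,2]<140); print("tip",m.sum(),al[m].max(),np.polyfit(al[m],pe[m],1).round(3),P[m][:,2].mean(),P[m][:,2].max())
m=(al<-20)&(al>-75)&(abs(pe)<15)&(P[...,2]>119)&(P[...,2]<136)&(p[...,0]>p[...,1]+60)&(p[...,2]<80); print("tab",m.sum(),al[m].min(),al[m].max(),pe[m].mean(),P[m][:,2].mean())
for c in ("scene","top"):
    robot.grab_frame(c); print([(n,np.round(r["point"],1),round(r["score"],2)) for n in ("lock_pin","pin_mid","axle_hole") for r in robot.landmark_of(c,n)[:1]])
cv2.imwrite("pics/crop6.png",cv2.resize(p[130:210,290:397,::-1],(640,480),interpolation=cv2.INTER_CUBIC))
E
```

```text
handle [47.46 47.24 47.25 47.39] 30.1333 [ 0.14129435 -0.84725322  0.65947735]
tip 38 41.21187088782549 [-0.14   6.733] 128.5935960455077 131.9770096688489
tab 108 -55.595847232983594 -29.41829307178641 1.3639330362598214 130.38529271891434
[('lock_pin', array([478.9, 246.5, 129. ]), 0.45), ('pin_mid', array([508.5, 240. , 125.6]), 0.56), ('axle_hole', array([506.7, 242.4, 128.2]), 0.58)]
[('lock_pin', array([481.6, 242.4, 128.6]), 0.6), ('pin_mid', array([509.1, 237.2, 124.8]), 0.82), ('axle_hole', array([505.6, 240.9, 125.7]), 0.89)]
```

View pics/crop6.png

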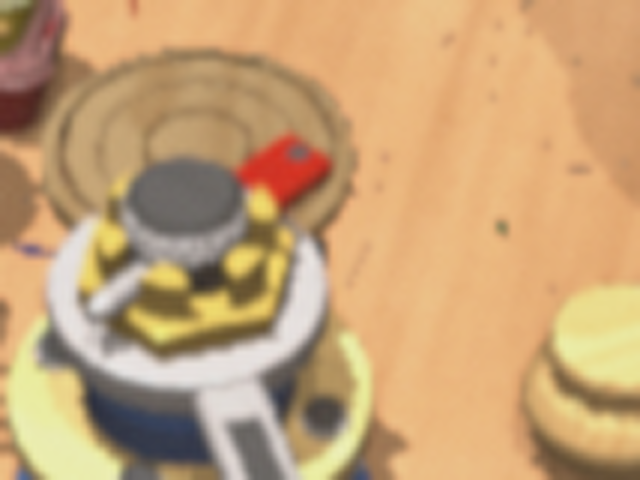

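The red tab (285,170) sits flush against the crown and the tip sticks out opposite it at (115,285). The nut hasn't moved (handle at 47.3°), and the gripper is clear.

```bash
python3 -c "
from h import *
print(robot.job_done(), robot.state()['time'])"
```

```text
the job is handed in; nothing more can be done
the job is handed in; nothing more can be done
```

The job is handed in: the nut is tightened about 60° past where it first bore down, the locking pin is fully home through the slot and axle, the robot is clear, and the arm kept clear of the bystanders. The script returned no pass or fail verdict.

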